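# Take the red cheese out of the keeper and weigh it

### The arm

A 6-joint arm with a two-finger parallel gripper is mounted at the origin on the work surface. World frame = base frame: x ahead of the robot, y to its left, z up, the work surface at z = 0. Lengths are in m, angles in rad, forces in N, time in s.
With the tool pointing down it reaches from about 0.35 to 0.775 m from the base axis. Payload 7.3 kg.
Tool frame: the origin (TCP) lies midway between the tips of the shut fingers; the grasp point (between the pads) lies 19 mm behind it (robot.grip_depth is the z of the grasp point in the tool frame, in m); z points along the fingers, y is the line along which they close (so a half turn about z gives the same grasp; the last joint's range is limited). The gripper opens to 92 mm and grips with 3 to 60 N. Pads are 19 mm wide; open, the fingers measure 130 mm over their backs; the gripper's body (75 mm by 190 mm) begins 47 mm behind the grasp point.
Start: joints at [1.164, 0.342, 1.524, -0, 1.275, -0.146], TCP at [0.135, 0.507, 0.227] pointing down, gripper open.
Joint ranges: [-2.53, 2.53], [-0.77, 2.02], [0.04, 2.7], [-1, 4.14], [0.28, 2.66], [-3.11, 3.11]. Speed limits (rad/s): [2.57, 2.57, 3.14, 3.14, 3.14, 3.14].

### API

Orientations are given as [roll, pitch, yaw] about the fixed x, y, z axes, in that order (R = Rz(yaw) Ry(pitch) Rx(roll)).
In Python, from cell import robot, viewer gives the robot as it stands.
- The arm moves only by the tool step_arm, never from a script. Its argument "increments" is a list of rows, each an object with "delta_pos": the shift along the tool's x, y, z in cm, a list of three; "dr": the turn, a rotation vector about the tool's x, y, z in degrees, a list of three; "fingers": the closure, from -1 (fully open) to 1 (shut), so that 0 is half open. In form: [{"delta_pos": [tx, ty, tz], "dr": [wx, wy, wz], "fingers": fingers}, ...]. A call has exactly 5 rows; each row is the pose to reach, as a shift and turn from the pose commanded when the call began, along the tool's axes at that moment; what a row does not reach only later rows make up. A row lasts 1/8 s, in which the tool goes at most 62.5 mm and 10.7 degrees, less where a joint would pass 70% of its speed; a pose out of reach is approached as far as the arm can. A call with a gripper value outside its range is refused whole. The fingers move at their own pace and stop on an object; "newtons" is the grip in N (left out, the last holds). Time passes only in rows, so rows that repeat a pose let the fingers close, or fill a call up. It gives the time, the measured TCP pose, the force, the opening and the grip force at its end, in the units of the state.
- robot.observe(): the state, without advancing time (a new reading comes with each control period).
- viewer.read_camera(name): name is "scene" or "top" or "wrist"; returns the picture (420x560x3 uint8, red, green, blue); there is no depth.
- viewer.camera_params(name): a dict with "K" (3x3 intrinsics, pixels), "k1" (the pictures are not rectified: a ray, as slopes to the right and down, at radius r is drawn at 1 + k1 r^2 times it, then the intrinsics apply), "T" (4x4, takes a point from camera to world coordinates). Camera axes: x right, y down, z forward; pixel columns grow to the right and rows downward; lengths in m; the calibration is good to about 2 mm. A picture is of the moment at which its call begins: read the wrist's pose just before it. camera_params takes no time and is no camera call; for the wrist camera it gives the pose at the moment of the call.
- robot.hand_in(): hands the job in; it is judged then, once.
The state is a dict: "time": time; "qpos": joint angles; "qvel": joint speeds; "joint_efforts": joint torques, N m; "tool_pos": TCP position; "tool_rot": TCP orientation; "contact_force": force on the tool from outside, world axes, zero at the start; "torque": the same for the moment, N m; "opening": finger opening in m; "grip_force": force on a finger pad.
Only numpy, scipy, OpenCV 4.12 (cv2) and the standard library are available. Lean on these libraries where they do the work, as an engineer would, in place of code of your own. Each camera call takes 0.05 s, during which the arm holds its last target. There are 200 camera calls.

### The job

A customer wants the small red cheese. Swing the clear lid of the wooden cheese keeper right up until it stands open by itself, take out the red-waxed cheese, and set it gently and upright on the round steel pan of the scale, wholly on the pan. Leave the yellow cheese standing where it is in the keeper; the lid may stay open.

Things in the scene. Friction and masses are not known exactly. Their poses are not given: they have to be found in the camera images.
- lid_bar (a point): Middle of the dark bar handle (12 mm thick, 130 long, free between its end arms) of the keeper's clear lid. Shut at the start: level, 72 mm above the table, 45 mm out from the tray. Axes turn with the lid: x along the bar, z the lid's normal (up when shut), y to the hinge line, 225 mm off, 72 mm up. Lid 0.25 kg, swings freely, bar up and over to y; falls shut until past vertical; stop at 109 deg.
- red_cheese: Cheese to take: upright drum in red wax, 52 mm across, 46 high, 0.11 kg, loose on the keeper's inner floor, 8 mm above the table; seen through the lid. Origin: centre of its underside, z up. The keeper is a fixed wooden tray under the lid, 260 mm (along the bar) x 180, 68 high, walls 8; the cheese stands 50 to 72 mm off its centre along the bar, within 14 mm of its middle line.
- yellow_cheese: The same cheese in yellow wax, in the other half of the keeper; centres 100 mm or more apart. Leave it. Origin at the centre of its underside, z up along its axis.
- scale: Fixed grey counter scale (200 x 190 x 46 mm) with a black display bar on its -x side and a flat round steel pan 180 mm across on top. Origin at the centre of its underside on the table; the pan's centre is straight above it, its top 60 mm above the table. z up.

How it is judged:
On the way:
1. the lid is swung up past vertical and stands open (angle between lid_bar's own z axis and vertical above 1.6 rad and contact force between the fingers and anything else below 0.5 N), for 0.2 s.
At the end, for the whole second after the job is handed in: The red cheese stands upright (within 10 degrees) and at rest on the scale's pan, its axis within 66 mm of the pan's centre (wholly on the pan), and the yellow cheese stands upright within 40 mm of where it was (horizontal distance between red_cheese and scale below 0.066 m and z of red_cheese in the frame of scale between 0.055 and 0.066 m and angle between each of red_cheese, yellow_cheese's own z axis and vertical below 0.18 rad and linear speed of red_cheese below 0.02 m/s and distance of yellow_cheese from where it was at the start of the episode below 0.04 m); the robot touches nothing.
It fails at once if the red cheese is dropped or banged onto the scale (over 50 N) (contact force between red_cheese and scale above 50 N).
It fails at once if the yellow cheese is lifted out (height (world z) of yellow_cheese above 0.05 m).
It also fails if it takes over 56 s, if anything falls off the work surface, if the arm or the gripper's body presses on something with over 40 N, if the wrist force passes 120 N, or if a joint passes its speed limit or range.

## Working session

There is one attempt and no reset: what is moved stays moved. The work goes in short steps, Python scripts to look and compute and a tool call to move; the robot and the scene stay as the last step left them, time stands still between calls to the robot, and variables do not carry over. Pictures are saved under pics/ and viewed, at most 10 in all, crops included, and the job is handed in when it is done.

Besides the shell and the picture viewer there is one more tool, called after "Emit:" by a JSON object that holds its "method" and its "body". step_arm: Moves the arm, as the interface text tells. Its arguments: {"type":"object","properties":{"increments":{"type":"array"},"newtons":{"type":"number"}},"required":["increments"]}

```bash
ls; mkdir -p pics
python3 - <<'E'
from cell import robot, viewer
import cv2,numpy as np
for n in ("scene","top"):
    im=viewer.read_camera(n); cv2.imwrite(f"pics/{n}0.png",im[:,:,::-1])
    p=viewer.camera_params(n); print(n,p['K'],p['k1'],p['T'])
o=robot.observe(); print(o['time'],o['tool_pos'],o['tool_rot'],robot.grip_depth)
E
```

```text
pics
scene [[490.73976344   0.         282.69618111]
 [  0.         490.73976344 213.20452443]
 [  0.           0.           1.        ]] -0.12036478021702787 [[ 0.75585851  0.51551863 -0.40363157  0.94116897]
 [ 0.65462135 -0.58355158  0.48056055 -0.52287729]
 [ 0.01219808 -0.62746163 -0.77855193  0.82706352]
 [ 0.          0.          0.          1.        ]]
top [[546.955647     0.         286.5961479 ]
 [  0.         546.955647   215.33087033]
 [  0.           0.           1.        ]] 0.004936718589283096 [[-0.0294508  -0.99709661  0.07022111  0.48934213]
 [-0.99956009  0.02962421  0.00142914 -0.07171424]
 [-0.00350524 -0.07014813 -0.99753043  1.10773399]
 [ 0.          0.          0.          1.        ]]
0.1 [0.13522488 0.50693059 0.22611577] [-3.14026047e+00 -2.01425109e-04  2.88075429e+00] -0.0188
```

View pics/top0.png

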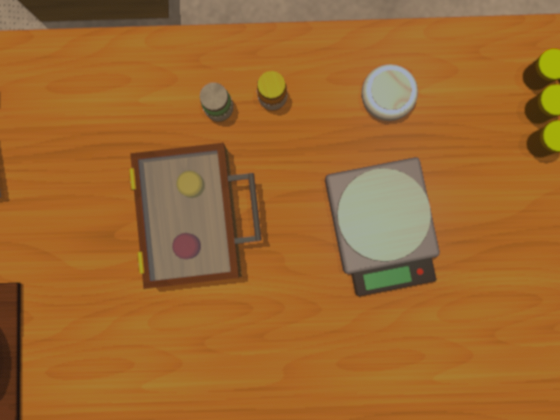

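View pics/scene0.png

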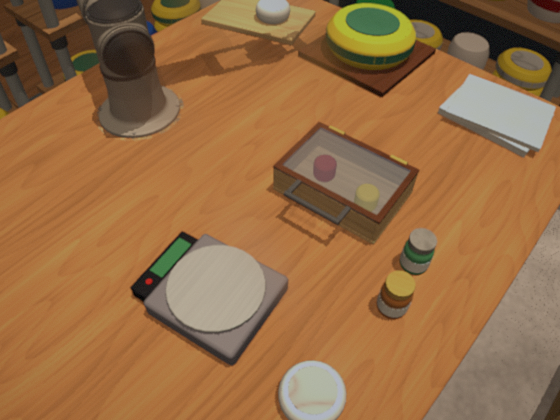

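The top view shows the keeper with its hinges at (133,179) and (141,262). The bar runs (252,176) to (259,240), red is at (185,245), yellow at (189,183), and the pan at (384,214).

```bash
cat > h.py <<'E'
from cell import robot, viewer
import cv2,numpy as np
def ray(n,uv):
    p=viewer.camera_params(n);K=p['K'];d=np.array([(uv[0]-K[0,2])/K[0,0],(uv[1]-K[1,2])/K[1,1]])
    s=d.copy()
    for _ in range(10): s=d/(1+p['k1']*(s@s))
    return p['T'][:3,3],p['T'][:3,:3]@np.r_[s,1]
def at(n,uv,z):
    o,d=ray(n,uv); return (o+d*(z-o[2])/d[2]).round(4)
def cen(im,f,box):
    x0,y0,x1,y1=box; m=f(cv2.cvtColor(im,cv2.COLOR_RGB2HSV)[y0:y1,x0:x1].astype(int)).astype(np.uint8)
    n,l,s,c=cv2.connectedComponentsWithStats(m); i=1+s[1:,4].argmax(); return c[i]+[x0,y0],s[i]
E
python3 - <<'E'
from h import *
im=cv2.imread('pics/top0.png')[:,:,::-1].copy()
for a in [(252,176),(259,240),(255.5,208)]: print('bar',at('top',a,.072))
print('hinge',at('top',(133,179),.072),at('top',(141,262),.072))
print('red',at('top',(185,245),.05),'yel',at('top',(189.5,183),.05))
print('pan',at('top',(384,214),.06),at('top',(337,214),.06),at('top',(431,214),.06))
print('corners',[at('top',c,.068) for c in [(132,153),(224,146),(238,276),(145,286)]])
print('scene bar',at('scene',(286,194),.072),at('scene',(346,219),.072),'red',at('scene',(325,162),.054))
c=cv2.resize(im[130:300,115:285],(600,600),interpolation=cv2.INTER_CUBIC);cv2.imwrite('pics/c1.png',c[:,:,::-1])
E
```

```text
bar [ 0.6394 -0.0065  0.072 ]
bar [ 0.517  -0.0166  0.072 ]
bar [ 0.578  -0.0116  0.072 ]
hinge [0.6404 0.2207 0.072 ] [0.4821 0.2071 0.072 ]
red [0.5122 0.1277 0.05  ] yel [0.6325 0.117  0.05  ]
pan [ 0.5601 -0.2571  0.06  ] [ 0.5628 -0.167   0.06  ] [ 0.5574 -0.3472  0.06  ]
corners [array([0.6914, 0.2233, 0.068 ]), array([0.6997, 0.0462, 0.068 ]), array([0.4503, 0.025 , 0.068 ]), array([0.4367, 0.2011, 0.068 ])]
scene bar [ 0.5218 -0.0143  0.072 ] [0.6526 0.0145 0.072 ] red [0.5152 0.1267 0.054 ]
```

View pics/c1.png

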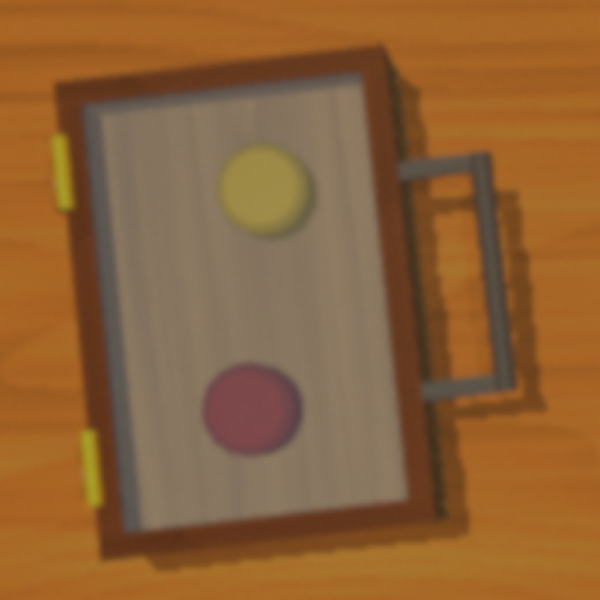

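```bash
cat >> h.py <<'E'
from scipy.spatial.transform import Rotation as Ro
PH=np.deg2rad(4.8); e1=np.array([np.cos(PH),np.sin(PH),0]); e2=np.array([-np.sin(PH),np.cos(PH),0]); Z=np.array([0,0,1.])
R0=np.c_[-e1,e2,-Z]; B=np.array([.5780,-.0115,.072]); H=B+.225*e2; T0=45
def tilt(t): return Ro.from_rotvec(np.deg2rad(t)*e1).as_matrix()@R0
def bar(th,r=.225): t=np.deg2rad(th); return H+r*(-np.cos(t)*e2+np.sin(t)*Z)
def cur(): o=robot.observe(); return np.array(o['tool_pos']),Ro.from_euler('xyz',o['tool_rot']).as_matrix(),o
def go(g,R,base=None,depth=.0188):
    p,Rc,o=cur() ; 
    if base: p,Rc=base
    t=np.array(g)+R[:,2]*depth
    return (Rc.T@(t-p)*100).round(2).tolist(), np.rad2deg(Ro.from_matrix(Rc.T@R).as_rotvec()).round(1).tolist()
def st():
    p,Rc,o=cur(); print('t',round(o['time'],2),'g',(p-Rc[:,2]*.0188).round(4),'q',np.round(o['qpos'],2),'F',np.round(o['contact_force'],1),'op',round(o['opening'],4),o['grip_force'],'z',Rc[:,2].round(3))
E
python3 -c "
from h import *
st();print(go(bar(103),tilt(45-103)))"
```

```text
t 0.1 g [0.1352 0.507  0.2449] q [ 1.16  0.34  1.52  0.    1.28 -0.15] F [ 0.4  0.1 -0.7] op 0.0919 0.0 z [-0.001 -0.001 -1.   ]
([-47.38, -14.24, -5.51], [57.3, -10.0, -18.0])
```

Emit:
{"method": "step_arm", "body": {"increments": [{"delta_pos": [-47.4,-14.2,-5.5],"dr": [57.3,-10,-18],"fingers": 0.2},{"delta_pos": [-47.4,-14.2,-5.5],"dr": [57.3,-10,-18],"fingers": 0.2},{"delta_pos": [-47.4,-14.2,-5.5],"dr": [57.3,-10,-18],"fingers": 0.2},{"delta_pos": [-47.4,-14.2,-5.5],"dr": [57.3,-10,-18],"fingers": 0.2},{"delta_pos": [-47.4,-14.2,-5.5],"dr": [57.3,-10,-18],"fingers": 0.2}]}}

```text
time: 0.72
tool_pos: [0.4015, 0.3437, 0.2614]
tool_rot: [-2.244, 0.018, -3.095]
contact_force: [-0.1, 0.1, -1.2]
opening: 0.0463
grip_force: 0.0
```

```bash
python3 -c "
from h import *
st();print(go(bar(103),tilt(45-103)))"
```

```text
t 0.72 g [0.4006 0.3583 0.2731] q [ 0.88  0.75  1.06 -0.62  2.   -0.79] F [-0.1  0.1 -1.2] op 0.0463 0.0 z [ 0.047 -0.781 -0.623]
([-15.04, -7.8, 7.02], [6.5, -1.2, -2.1])
```

Emit:
{"method": "step_arm", "body": {"increments": [{"delta_pos": [-15,-7.8,7],"dr": [6.5,-1.2,-2.1],"fingers": 0.2},{"delta_pos": [-15,-7.8,7],"dr": [6.5,-1.2,-2.1],"fingers": 0.2},{"delta_pos": [-15,-7.8,7],"dr": [6.5,-1.2,-2.1],"fingers": 0.2},{"delta_pos": [-15,-7.8,7],"dr": [6.5,-1.2,-2.1],"fingers": 0.2},{"delta_pos": [-15,-7.8,7],"dr": [6.5,-1.2,-2.1],"fingers": 0.2}]}}

```text
time: 1.35
tool_pos: [0.5537, 0.2478, 0.2802]
tool_rot: [-2.135, -0.0, -3.059]
contact_force: [-0.3, 0.6, 0.2]
opening: 0.0367
grip_force: 0.0
```

```bash
python3 -c "
from h import *
st();print(go(bar(103),tilt(45-103)));
g=bar(0)+.05*Z-.06*e2;print(go(g-.03*tilt(45)[:,2],tilt(45)))"
```

```text
t 1.35 g [0.5524 0.2636 0.2902] q [ 0.67  0.83  0.93 -0.86  1.94 -1.07] F [-0.3  0.6  0.2] op 0.0367 0.0 z [ 0.07  -0.842 -0.535]
([-0.25, -0.13, 0.0], [0.3, -0.0, -0.0])
([-0.27, -4.86, 35.78], [-102.7, -0.0, -0.0])
```

Emit:
{"method": "step_arm", "body": {"increments": [{"delta_pos": [-0.3,-4.9,35.8],"dr": [-102.7,0,0],"fingers": 0.2},{"delta_pos": [-0.3,-4.9,35.8],"dr": [-102.7,0,0],"fingers": 0.2},{"delta_pos": [-0.3,-4.9,35.8],"dr": [-102.7,0,0],"fingers": 0.2},{"delta_pos": [-0.3,-4.9,35.8],"dr": [-102.7,0,0],"fingers": 0.2},{"delta_pos": [-0.3,-4.9,35.8],"dr": [-102.7,0,0],"fingers": 0.2}]}}

```text
time: 1.98
tool_pos: [0.5807, -0.0345, 0.1518]
tool_rot: [-3.078, 0.006, -3.055]
contact_force: [0.9, 0.0, -0.3]
opening: 0.0367
grip_force: 0.0
```

```bash
python3 -c "
from h import *
st()
g=bar(0);print(go(g-.1*tilt(45)[:,2],tilt(45)))"
```

```text
t 1.98 g [ 0.5805 -0.0333  0.1705] q [-0.16  0.5   1.49 -0.07  1.13 -1.79] F [ 0.9  0.  -0.3] op 0.0367 0.0 z [ 0.011 -0.063 -0.998]
([0.1, -3.28, 2.45], [-48.6, 0.2, 0.3])
```

Emit:
{"method": "step_arm", "body": {"increments": [{"delta_pos": [0.1,-3.3,2.4],"dr": [-48.6,0.2,0.3],"fingers": 0.2},{"delta_pos": [0.1,-3.3,2.4],"dr": [-48.6,0.2,0.3],"fingers": 0.2},{"delta_pos": [0.1,-3.3,2.4],"dr": [-48.6,0.2,0.3],"fingers": 0.2},{"delta_pos": [0.1,-3.3,2.4],"dr": [-48.6,0.2,0.3],"fingers": 0.2},{"delta_pos": [0.1,-3.3,2.4],"dr": [-48.6,0.2,0.3],"fingers": 0.2}]}}

```text
time: 2.6
tool_pos: [0.5822, -0.0692, 0.1287]
tool_rot: [2.357, -0.005, -3.061]
contact_force: [-0.6, -0.1, -0.9]
opening: 0.0367
grip_force: 0.0
```

```bash
python3 -c "
from h import *
st()
g=bar(0);print(go(g,tilt(45)))
im=viewer.read_camera('wrist');cv2.imwrite('pics/w1.png',im[:,:,::-1])"
```

```text
t 2.6 g [ 0.5833 -0.0824  0.142 ] q [-0.57  0.78  1.3   0.6   1.6  -2.37] F [-0.6 -0.1 -0.9] op 0.0367 0.0 z [-0.06   0.704 -0.707]
([-0.08, 0.08, 9.98], [-0.0, -0.1, -0.3])
```

View pics/w1.png

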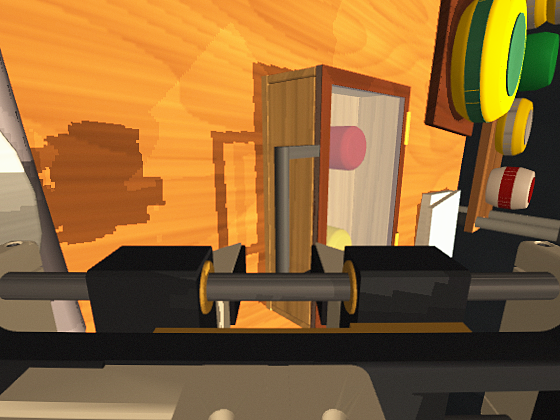

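The wrist view shows the bar at u≈283, centred between the fingers (about 240–318). I'm going in.

Emit:
{"method": "step_arm", "body": {"increments": [{"delta_pos": [-0.1,0.1,5],"dr": [0,0,0],"fingers": 0.2},{"delta_pos": [-0.1,0.1,10],"dr": [0,0,0],"fingers": 0.2},{"delta_pos": [-0.1,0.1,10],"dr": [0,0,0],"fingers": 0.2},{"delta_pos": [-0.1,0.1,10],"dr": [0,0,0],"fingers": 1},{"delta_pos": [-0.1,0.1,10],"dr": [0,0,0],"fingers": 1}], "newtons": 15}}

```text
time: 3.28
tool_pos: [0.5784, 0.0006, 0.06]
tool_rot: [2.364, -0.001, -3.061]
contact_force: [-0.2, -0.5, -0.9]
opening: 0.0213
grip_force: 0.0
```

Emit:
{"method": "step_arm", "body": {"increments": [{"delta_pos": [0,0,0],"dr": [0,0,0],"fingers": 1},{"delta_pos": [0,0,0],"dr": [0,0,0],"fingers": 1},{"delta_pos": [0,0,0],"dr": [0,0,0],"fingers": 1},{"delta_pos": [0,0,0],"dr": [0,0,0],"fingers": 1},{"delta_pos": [0,0,0],"dr": [0,0,0],"fingers": 1}]}}

```text
time: 3.9
tool_pos: [0.5781, 0.0022, 0.0614]
tool_rot: [2.359, -0.001, -3.061]
contact_force: [0.4, 6.4, 8.7]
opening: 0.0114
grip_force: 15.0
```

```bash
python3 -c "
from h import *
st()
p,R,o=cur()
for a in (0,4,8,12,16,20): print(a,go(bar(a),tilt(45-a)))"
```

```text
t 3.9 g [ 0.5792 -0.011   0.0747] q [-0.48  0.82  1.45  0.65  1.4  -2.42] F [0.4 6.4 8.7] op 0.0114 14.997096061706543 z [-0.057  0.703 -0.709]
0 ([0.13, -0.22, 0.17], [-0.1, 0.1, -0.2])
4 ([0.13, 0.8, -0.91], [3.9, 0.1, -0.2])
8 ([0.13, 1.88, -1.92], [7.9, 0.1, -0.2])
12 ([0.13, 3.04, -2.84], [11.9, 0.1, -0.2])
16 ([0.14, 4.26, -3.69], [15.9, 0.1, -0.2])
20 ([0.14, 5.53, -4.44], [19.9, 0.1, -0.2])
```

```bash
python3 -c "
from h import *
b=(bar(0)+tilt(45)[:,2]*.0188,tilt(45))
for a in (6,13,20,27,34): print(a,go(bar(a),tilt(45-a),b))"
```

```text
6 ([-0.0, 1.55, -1.59], [6.0, -0.0, -0.0])
13 ([-0.0, 3.56, -3.22], [13.0, -0.0, -0.0])
20 ([-0.0, 5.76, -4.6], [20.0, -0.0, 0.0])
27 ([-0.0, 8.1, -5.69], [27.0, -0.0, -0.0])
34 ([0.0, 10.57, -6.5], [34.0, -0.0, -0.0])
```

Emit:
{"method": "step_arm", "body": {"increments": [{"delta_pos": [0,1.55,-1.6],"dr": [6,0,0],"fingers": 1},{"delta_pos": [0,3.55,-3.2],"dr": [13,0,0],"fingers": 1},{"delta_pos": [0,5.75,-4.6],"dr": [20,0,0],"fingers": 1},{"delta_pos": [0,8.1,-5.7],"dr": [27,0,0],"fingers": 1},{"delta_pos": [0,10.6,-6.5],"dr": [34,0,0],"fingers": 1}]}}

```text
time: 4.53
tool_pos: [0.5751, 0.031, 0.181]
tool_rot: [2.958, -0.004, -3.063]
contact_force: [-1.8, 7.7, -5.8]
opening: 0.0112
grip_force: 15.0
```

```bash
python3 -c "
from h import *
st();print(bar(34),go(bar(34),tilt(11)))"
```

```text
t 4.53 g [0.5754 0.0276 0.1995] q [-0.18  0.49  1.44  0.18  1.27 -1.89] F [-1.8  7.7 -5.8] op 0.0112 14.996331632137299 z [-0.018  0.181 -0.983]
[0.5747812  0.02683164 0.1978184 ] ([0.06, -0.09, 0.15], [-0.5, -0.1, -0.3])
```

Forces are small and the arc fits. I'll carry on.

Emit:
{"method": "step_arm", "body": {"increments": [{"delta_pos": [0,1.55,-1.6],"dr": [6,0,0],"fingers": 1},{"delta_pos": [0,3.55,-3.2],"dr": [13,0,0],"fingers": 1},{"delta_pos": [0,5.75,-4.6],"dr": [20,0,0],"fingers": 1},{"delta_pos": [0,8.1,-5.7],"dr": [27,0,0],"fingers": 1},{"delta_pos": [0,10.6,-6.5],"dr": [34,0,0],"fingers": 1}]}}

```text
time: 5.15
tool_pos: [0.5672, 0.1219, 0.2655]
tool_rot: [-2.729, -0.004, -3.065]
contact_force: [-6.9, -1.7, -0.6]
opening: 0.0115
grip_force: 15.0
```

```bash
python3 -c "
from h import *
st();print(bar(68),go(bar(68),tilt(45-68)))"
```

```text
t 5.15 g [0.5667 0.1294 0.2827] q [ 0.29  0.5   1.25 -0.4   1.5  -1.3 ] F [-6.9 -1.7 -0.6] op 0.0115 14.995175153017044 z [ 0.027 -0.4   -0.916]
[0.5662254  0.12872001 0.28061637] ([0.03, 0.05, 0.22], [-0.6, -0.4, -0.3])
```

Emit:
{"method": "step_arm", "body": {"increments": [{"delta_pos": [0,1.55,-1.6],"dr": [6,0,0],"fingers": 1},{"delta_pos": [0,3.55,-3.2],"dr": [13,0,0],"fingers": 1},{"delta_pos": [0,5.75,-4.6],"dr": [20,0,0],"fingers": 1},{"delta_pos": [0,8.1,-5.7],"dr": [27,0,0],"fingers": 1},{"delta_pos": [0,10.6,-6.5],"dr": [34,0,0],"fingers": 1}]}}

```text
time: 5.78
tool_pos: [0.5564, 0.2457, 0.2851]
tool_rot: [-2.136, -0.001, -3.067]
contact_force: [-8.3, 0.7, 10.3]
opening: 0.0115
grip_force: 15.0
```

Emit:
{"method": "step_arm", "body": {"increments": [{"delta_pos": [0,0,0],"dr": [0,0,0],"fingers": 0.5},{"delta_pos": [0,0,0],"dr": [0,0,0],"fingers": 0.2},{"delta_pos": [0,0,0],"dr": [0,0,0],"fingers": 0.0},{"delta_pos": [0,0,0],"dr": [0,0,0],"fingers": 0},{"delta_pos": [0,0,0],"dr": [0,0,0],"fingers": 0}]}}

```text
time: 6.4
tool_pos: [0.5589, 0.2447, 0.2814]
tool_rot: [-2.142, -0.003, -3.062]
contact_force: [-0.6, 0.7, -0.7]
opening: 0.0459
grip_force: 0.1
```

```bash
python3 -c "
from h import *
st();print(bar(102),bar(109))
im=viewer.read_camera('scene');cv2.imwrite('pics/s2.png',im[:,:,::-1])"
```

```text
t 6.4 g [0.5577 0.2605 0.2915] q [ 0.66  0.83  0.92 -0.85  1.94 -1.09] F [-0.6  0.7 -0.7] op 0.0459 0.12049314100295305 z [ 0.065 -0.839 -0.54 ]
[0.55525802 0.25932696 0.29208321] [0.55304285 0.28570682 0.28474168]
```

View pics/s2.png

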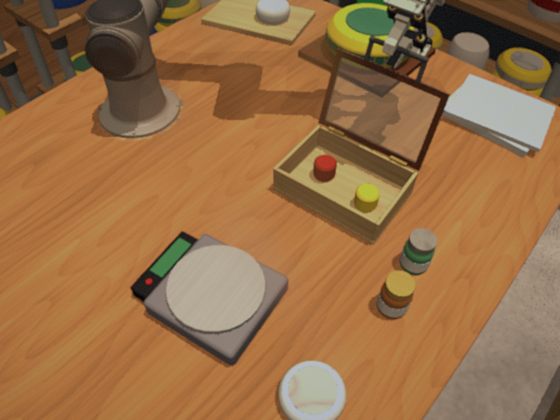

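The lid is past vertical with the bar resting loosely between the open fingers. I'll back straight out.

Emit:
{"method": "step_arm", "body": {"increments": [{"delta_pos": [0,0,-2],"dr": [0,0,0],"fingers": 0},{"delta_pos": [0,0,-4],"dr": [0,0,0],"fingers": 0},{"delta_pos": [0,0,-7],"dr": [0,0,0],"fingers": 0},{"delta_pos": [0,0,-10],"dr": [0,0,0],"fingers": 0},{"delta_pos": [0,0,-10],"dr": [0,0,0],"fingers": 0}]}}

```text
time: 7.08
tool_pos: [0.552, 0.3307, 0.3352]
tool_rot: [-2.143, -0.002, -3.06]
contact_force: [1.1, 0.0, 0.0]
opening: 0.0461
grip_force: 0.0
```

Run:
```python
from h import *
st()
im=viewer.read_camera('top');cv2.imwrite('pics/t3.png',im[:,:,::-1])
for nm,f in (('red',lambda h:((h[...,0]<6)|(h[...,0]>172))&(h[...,1]>150)),('yel',lambda h:(h[...,0]>25)&(h[...,0]<38)&(h[...,1]>150))):
    try:
        c,s=cen(im,f,(140,150,235,285)); print(nm,c,s,at('top',c,.05))
    except Exception as e: print(e)
c=cv2.resize(im[100:300,60:340],(784,560),interpolation=cv2.INTER_CUBIC);cv2.imwrite('pics/c3.png',c[:,:,::-1])
```

```text
t 7.08 g [0.5507 0.3465 0.3453] q [ 0.75  0.95  0.52 -0.94  2.18 -1.26] F [1.1 0.  0. ] op 0.0461 0.0 z [ 0.068 -0.838 -0.541]
red [185.4295612  245.73210162] [ 34  85  24  23 433] [0.5108 0.1269 0.05  ]
yel [187.78137652 182.39676113] [ 36  20  25  25 494] [0.6338 0.1203 0.05  ]
```

View pics/c3.png

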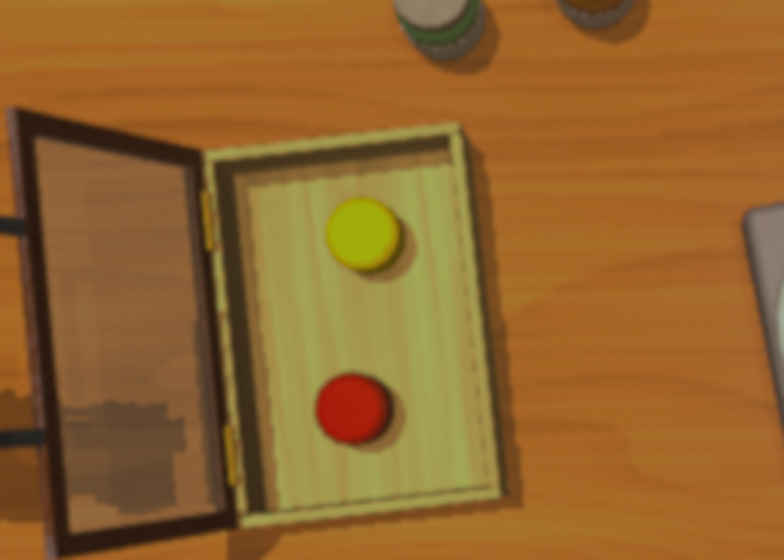

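The lid is fully open. Red is at about (353,409) in the crop, image (186,246), and yellow hasn't moved. I'll grasp along the bar direction so the gripper body clears the lid.

```bash
cat >> h.py <<'E'
RG=np.c_[e2,e1,-Z]; RED=np.array([.511,.1267,.038]); PAN=np.array([.560,-.257,.06])
E
python3 -c "
from h import *
print(go((.53,.25,.40),RG))"
```

```text
([2.88, -8.12, 4.01], [-44.8, 44.5, 81.7])
```

Emit:
{"method": "step_arm", "body": {"increments": [{"delta_pos": [2.9,-8.1,4.0],"dr": [-44.8,44.5,81.7],"fingers": -0.6},{"delta_pos": [2.9,-8.1,4.0],"dr": [-44.8,44.5,81.7],"fingers": -0.6},{"delta_pos": [2.9,-8.1,4.0],"dr": [-44.8,44.5,81.7],"fingers": -0.6},{"delta_pos": [2.9,-8.1,4.0],"dr": [-44.8,44.5,81.7],"fingers": -0.6},{"delta_pos": [2.9,-8.1,4.0],"dr": [-44.8,44.5,81.7],"fingers": -0.6}]}}

```text
time: 7.75
tool_pos: [0.5297, 0.2486, 0.3808]
tool_rot: [-2.665, 0.208, 2.396]
contact_force: [-0.3, 0.2, -1.2]
opening: 0.0728
grip_force: 0.0
```

```bash
python3 -c "
from h import *
st();print(go((.511,.127,.25),RG))"
```

```text
t 7.75 g [0.5331 0.2573 0.3971] q [ 0.49  0.69  0.64 -0.41  2.17 -0.46] F [-0.3  0.2 -1.2] op 0.0728 0.0 z [-0.176 -0.462 -0.869]
([-3.63, -1.71, 18.95], [-21.5, 21.2, 38.7])
```

Emit:
{"method": "step_arm", "body": {"increments": [{"delta_pos": [-3.6,-1.7,19.0],"dr": [-21.5,21.2,38.7],"fingers": -0.6},{"delta_pos": [-3.6,-1.7,19.0],"dr": [-21.5,21.2,38.7],"fingers": -0.6},{"delta_pos": [-3.6,-1.7,19.0],"dr": [-21.5,21.2,38.7],"fingers": -0.6},{"delta_pos": [-3.6,-1.7,19.0],"dr": [-21.5,21.2,38.7],"fingers": -0.6},{"delta_pos": [-3.6,-1.7,19.0],"dr": [-21.5,21.2,38.7],"fingers": -0.6}]}}

```text
time: 8.38
tool_pos: [0.5094, 0.1254, 0.2303]
tool_rot: [-3.138, -0.001, 1.653]
contact_force: [-0.5, 0.8, 0.7]
opening: 0.0732
grip_force: 0.0
```

Run:
```python
from h import *
st();print(go(RED,RG),go(RED+[0,0,.07],RG))
im=viewer.read_camera('wrist');cv2.imwrite('pics/w4.png',im[:,:,::-1])
c,s=cen(im,lambda h:((h[...,0]<6)|(h[...,0]>172))&(h[...,1]>150),(0,0,560,420)); print(c,s,at('wrist',c,.05))
```

```text
t 8.38 g [0.5095 0.1254 0.2491] q [0.09 0.34 1.52 0.   1.29 0.01] F [-0.5  0.8  0.7] op 0.0732 0.0 z [-0.003  0.    -1.   ]
([0.1, 0.24, 21.11], [-0.2, -0.0, -0.1]) ([0.11, 0.21, 14.11], [-0.2, -0.0, -0.1])
[281.44394619 190.13581038] [ 260  167   44   46 1561] [0.5115 0.1345 0.05  ]
```

View pics/w4.png

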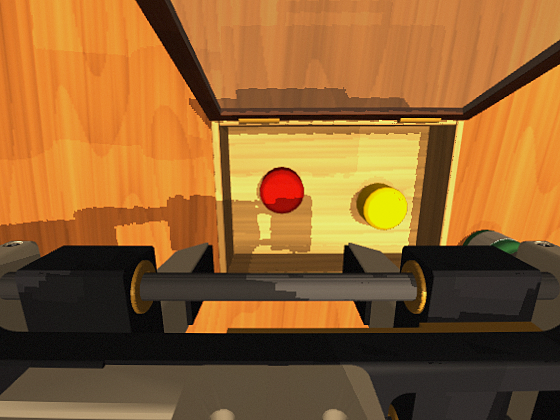

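Red is at (281,190), between the fingers. I'll descend.

Emit:
{"method": "step_arm", "body": {"increments": [{"delta_pos": [0.3,0.2,6],"dr": [-0.2,0,0],"fingers": -0.6},{"delta_pos": [0.3,0.2,12],"dr": [-0.2,0,0],"fingers": -0.6},{"delta_pos": [0.3,0.2,16],"dr": [-0.2,0,0],"fingers": -0.6},{"delta_pos": [0.3,0.2,19],"dr": [-0.2,0,0],"fingers": -0.6},{"delta_pos": [0.3,0.2,21],"dr": [-0.2,0,0],"fingers": -0.6}]}}

```text
time: 9.05
tool_pos: [0.5109, 0.13, 0.0198]
tool_rot: [-3.139, 0.002, 1.662]
contact_force: [-0.6, -0.3, 0.3]
opening: 0.0737
grip_force: 0.0
```

Emit:
{"method": "step_arm", "body": {"increments": [{"delta_pos": [0,0,0],"dr": [0,0,0],"fingers": -0.2},{"delta_pos": [0,0,0],"dr": [0,0,0],"fingers": 0.2},{"delta_pos": [0,0,0],"dr": [0,0,0],"fingers": 0.5},{"delta_pos": [0,0,0],"dr": [0,0,0],"fingers": 0.5},{"delta_pos": [0,0,0],"dr": [0,0,0],"fingers": 0.5}], "newtons": 12}}

```text
time: 9.68
tool_pos: [0.5132, 0.1306, 0.0227]
tool_rot: [3.139, 0.002, 1.662]
contact_force: [-1.4, -0.1, 6.6]
opening: 0.0514
grip_force: 12.0
```

```bash
python3 -c "
from h import *
st()"
```

```text
t 9.68 g [0.5131 0.1306 0.0415] q [ 0.11  0.6   1.75 -0.    0.79  0.02] F [-1.4 -0.1  6.6] op 0.0514 12.000378035008907 z [ 0.003 -0.002 -1.   ]
```

Emit:
{"method": "step_arm", "body": {"increments": [{"delta_pos": [0,0,-1],"dr": [0,0,0],"fingers": 0.5},{"delta_pos": [0,0,-3.5],"dr": [0,0,0],"fingers": 0.5},{"delta_pos": [0,0,-7.5],"dr": [0,0,0],"fingers": 0.5},{"delta_pos": [0,0,-12],"dr": [0,0,0],"fingers": 0.5},{"delta_pos": [0,0,-15],"dr": [0,0,0],"fingers": 0.5}], "newtons": 15}}

```text
time: 10.3
tool_pos: [0.5128, 0.1309, 0.1743]
tool_rot: [3.138, 0.002, 1.662]
contact_force: [0.5, 0.1, -1.9]
opening: 0.0518
grip_force: 15.0
```

Run:
```python
from h import *
st();print(go(PAN+[0,0,.13],RG))
im=viewer.read_camera('scene');cv2.imwrite('pics/s5.png',im[60:360,180:480][:,:,::-1])
im=viewer.read_camera('wrist');cv2.imwrite('pics/w5.png',im[:,:,::-1])
```

```text
t 10.3 g [0.5127 0.1309 0.1931] q [ 0.11  0.4   1.6  -0.    1.15  0.02] F [ 0.5  0.1 -1.9] op 0.0518 14.999767353292555 z [ 0.004 -0.001 -1.   ]
([-39.06, 1.17, 0.37], [0.2, 0.1, 0.4])
```

View pics/s5.png

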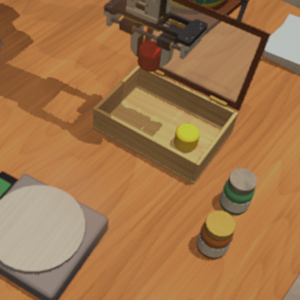

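The red cheese is held upright at crop (150,55), and the yellow one stands in the keeper. I'll carry the red one to the pan.

Emit:
{"method": "step_arm", "body": {"increments": [{"delta_pos": [-4,0.1,0],"dr": [0,0,0],"fingers": 0.5},{"delta_pos": [-9,0.3,0],"dr": [0,0,0],"fingers": 0.5},{"delta_pos": [-14.5,0.4,0.1],"dr": [0,0,0],"fingers": 0.5},{"delta_pos": [-20,0.6,0.2],"dr": [0,0,0],"fingers": 0.5},{"delta_pos": [-25.5,0.8,0.2],"dr": [0,0,0],"fingers": 0.5}]}}

```text
time: 11.02
tool_pos: [0.5429, -0.1239, 0.1688]
tool_rot: [-3.141, 0.001, 1.662]
contact_force: [0.6, -1.0, -1.5]
opening: 0.0514
grip_force: 15.0
```

Run:
```python
from h import *
st();print(go(PAN+[0,0,.13],RG))
```

```text
t 11.03 g [ 0.543  -0.1239  0.1876] q [-0.36  0.45  1.52 -0.    1.17 -0.45] F [ 0.6 -1.  -1.5] op 0.0514 15.00095781404525 z [-0.    -0.001 -1.   ]
([-13.41, 0.49, -0.23], [-0.0, 0.0, 0.4])
```

Next I go over the pan centre and partway down.

Emit:
{"method": "step_arm", "body": {"increments": [{"delta_pos": [-5,0.2,0],"dr": [0,0,0],"fingers": 0.5},{"delta_pos": [-10,0.4,0],"dr": [0,0,0],"fingers": 0.5},{"delta_pos": [-13,0.5,1],"dr": [0,0,0],"fingers": 0.5},{"delta_pos": [-13.4,0.5,4],"dr": [0,0,0],"fingers": 0.5},{"delta_pos": [-13.4,0.5,7],"dr": [0,0,0],"fingers": 0.5}]}}

```text
time: 11.65
tool_pos: [0.5601, -0.256, 0.0981]
tool_rot: [-3.142, 0.001, 1.661]
contact_force: [0.2, 0.1, -2.0]
opening: 0.0514
grip_force: 15.0
```

Run:
```python
from h import *
st();print(go(PAN+[0,0,.0345],RG))
im=viewer.read_camera('scene');cv2.imwrite('pics/s6.png',cv2.resize(im[180:360,110:310],(600,540))[:,:,::-1])
```

```text
t 11.65 g [ 0.5601 -0.256   0.1169] q [-0.55  0.63  1.43 -0.    1.09 -0.64] F [ 0.2  0.1 -2. ] op 0.0514 15.000017441343516 z [-0.    -0.001 -1.   ]
([-0.1, -0.02, 2.24], [-0.0, 0.0, 0.3])
```

View pics/s6.png

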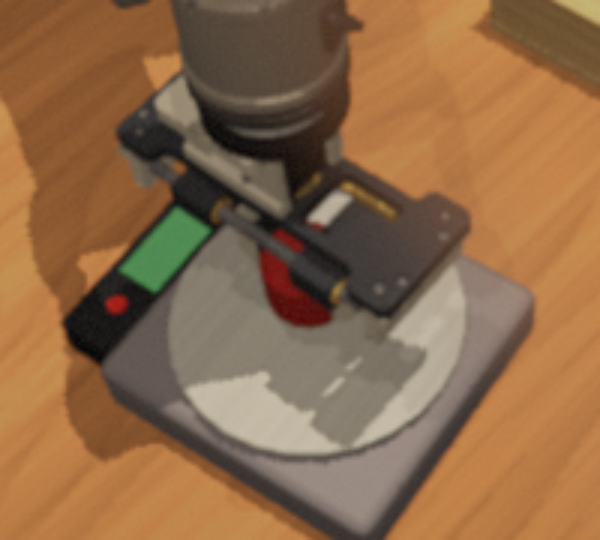

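The cheese hangs just above the pan centre, with its bottom near (305,320). I'll lower it slowly to contact.

Emit:
{"method": "step_arm", "body": {"increments": [{"delta_pos": [0,0,0.6],"dr": [0,0,0],"fingers": 0.5},{"delta_pos": [0,0,1.1],"dr": [0,0,0],"fingers": 0.5},{"delta_pos": [0,0,1.5],"dr": [0,0,0],"fingers": 0.5},{"delta_pos": [0,0,1.8],"dr": [0,0,0],"fingers": 0.5},{"delta_pos": [0,0,2.0],"dr": [0,0,0],"fingers": 0.5}]}}

```text
time: 12.32
tool_pos: [0.5611, -0.2556, 0.0806]
tool_rot: [3.14, 0.002, 1.662]
contact_force: [-0.6, -0.7, -1.3]
opening: 0.0516
grip_force: 15.0
```

Emit:
{"method": "step_arm", "body": {"increments": [{"delta_pos": [0,0,0.05],"dr": [0,0,0],"fingers": 0.5},{"delta_pos": [0,0,0.1],"dr": [0,0,0],"fingers": 0.5},{"delta_pos": [0,0,0.15],"dr": [0,0,0],"fingers": 0.5},{"delta_pos": [0,0,0.2],"dr": [0,0,0],"fingers": 0.5},{"delta_pos": [0,0,0.2],"dr": [0,0,0],"fingers": 0.5}]}}

```text
time: 12.95
tool_pos: [0.561, -0.2555, 0.0783]
tool_rot: [3.14, 0.002, 1.662]
contact_force: [-0.3, -0.3, -1.5]
opening: 0.051
grip_force: 15.0
```

Emit:
{"method": "step_arm", "body": {"increments": [{"delta_pos": [0,0,0.1],"dr": [0,0,0],"fingers": 0.5},{"delta_pos": [0,0,0.2],"dr": [0,0,0],"fingers": 0.5},{"delta_pos": [0,0,0.3],"dr": [0,0,0],"fingers": 0.5},{"delta_pos": [0,0,0.3],"dr": [0,0,0],"fingers": 0.5},{"delta_pos": [0,0,0.3],"dr": [0,0,0],"fingers": 0.5}]}}

```text
time: 13.58
tool_pos: [0.561, -0.2556, 0.0754]
tool_rot: [3.14, 0.002, 1.662]
contact_force: [-0.1, -1.3, -1.9]
opening: 0.0511
grip_force: 15.0
```

Emit:
{"method": "step_arm", "body": {"increments": [{"delta_pos": [0,0,0.05],"dr": [0,0,0],"fingers": 0.5},{"delta_pos": [0,0,0.1],"dr": [0,0,0],"fingers": 0.5},{"delta_pos": [0,0,0.15],"dr": [0,0,0],"fingers": 0.5},{"delta_pos": [0,0,0.15],"dr": [0,0,0],"fingers": 0.5},{"delta_pos": [0,0,0.15],"dr": [0,0,0],"fingers": 0.5}]}}

```text
time: 14.2
tool_pos: [0.561, -0.2556, 0.0747]
tool_rot: [3.14, 0.002, 1.662]
contact_force: [-2.4, 1.2, 5.3]
opening: 0.0513
grip_force: 15.0
```

Contact shows about 6 N upward. I'll open the fingers gently, then retreat.

Emit:
{"method": "step_arm", "body": {"increments": [{"delta_pos": [0,0,0],"dr": [0,0,0],"fingers": -0.2},{"delta_pos": [0,0,0],"dr": [0,0,0],"fingers": -0.4},{"delta_pos": [0,0,0],"dr": [0,0,0],"fingers": -0.6},{"delta_pos": [0,0,0],"dr": [0,0,0],"fingers": -0.6},{"delta_pos": [0,0,0],"dr": [0,0,0],"fingers": -0.6}]}}

```text
time: 14.82
tool_pos: [0.5609, -0.2556, 0.0738]
tool_rot: [3.14, 0.002, 1.662]
contact_force: [-0.3, -0.6, 1.4]
opening: 0.0735
grip_force: 0.0
```

Emit:
{"method": "step_arm", "body": {"increments": [{"delta_pos": [0,0,-2],"dr": [0,0,0],"fingers": -0.6},{"delta_pos": [0,0,-5],"dr": [0,0,0],"fingers": -0.6},{"delta_pos": [0,0,-10],"dr": [0,0,0],"fingers": -0.6},{"delta_pos": [0,0,-15],"dr": [0,0,0],"fingers": -0.6},{"delta_pos": [0,0,-15],"dr": [0,0,0],"fingers": -0.6}]}}

```text
time: 15.45
tool_pos: [0.5626, -0.2563, 0.2288]
tool_rot: [3.133, 0.007, 1.662]
contact_force: [-0.4, -0.5, 0.0]
opening: 0.0733
grip_force: 0.0
```

Run:
```python
from h import *
st()
im=viewer.read_camera('scene');cv2.imwrite('pics/s7.png',im[:,:,::-1])
```

```text
t 15.45 g [ 0.5624 -0.2562  0.2476] q [-0.55  0.51  1.26 -0.    1.37 -0.64] F [-0.4 -0.5  0. ] op 0.0733 0.0 z [ 0.01  -0.006 -1.   ]
```

View pics/s7.png

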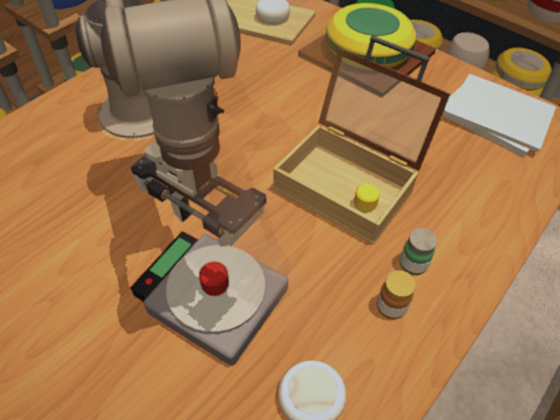

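The red cheese stands upright on the pan at (214,278), near its centre. The lid is open and the yellow cheese is still in place at (367,196).

```bash
python3 -c "
from cell import robot
print(robot.hand_in())"
```

```text
the job is handed in; nothing more can be done
None
```

The lid stands open, the red cheese is upright near the centre of the scale pan, and the yellow cheese stands where it was; I handed the job in after about 15.5 s on the robot's clock, but no verdict came back.

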